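Key the drive hub onto the arbor spindle

ROBOT

A 6-joint arm with a two-finger parallel gripper is mounted at the origin on a cart in front of the work surface, level with it; the furniture and walls round the work are solid. World frame = base frame: x ahead of the robot, y to its left, z up, the work surface at z = 0. Lengths are in m, angles in degrees, forces in N, time in s.
With the tool pointing down it reaches from about 0.3 to 0.75 m from the base axis. Payload 8.5 kg.
Tool frame: the origin (TCP) lies on the centre line of the jaws, within the pads' length; the fingertips stand 25 mm ahead of it and the grasp point (between the pads) lies 6 mm ahead of it; z points along the fingers, y is the line along which they close (so a half turn about z gives the same grasp; the last joint's range is limited). The gripper opens to 85 mm and grips with 20 to 120 N. Pads are 22 mm wide; open, the fingers measure 114 mm over their backs; the gripper's body (76 mm by 85 mm) begins 54 mm behind the grasp point. The pads swing forward as they close: fully open they stand 13 mm farther back than shut.
Start: joints at [-75.476, 21.807, 74.336, -0, 83.858, -12.336], TCP at [0.248, -0.491, 0.256] pointing down, gripper open.
Joint ranges: [-178.18, 178.18], [-50.72, 133.34], [12.68, 142.11], [-81.47, 261.47], [9.98, 163.14], [-165.26, 165.26]. Speed limits (degrees/s): [136.94, 136.94, 180, 180, 180, 180].

INTERFACE

Orientations are given as a 3x3 rotation matrix whose columns are the frame's x, y, z axes.
In Python, from rig import telemetry, optics, env gives the robot as it stands.
- The arm moves only by the tool send_rows, never from a script. Its argument "deltas" is a list that holds one entry, the list of rows, each a list of 7 numbers: the shift along the tool's x, y, z in m, then the turn, a rotation vector about the tool's x, y, z in rad, then the opening, from -1 (shut) to 1 (fully open), so that 0 is half open. In form: [[[x, y, z, ax, ay, az, grip], ...]]. A call has 1 to 12 rows; each row shifts and turns the commanded pose from where the row before left it, along the tool's axes as they then stand; what a row does not reach is not made up. A row lasts 1/8 s, in which the tool goes at most 62.5 mm and 10.7 degrees, less where a joint would pass 70% of its speed; a pose out of reach is approached as far as the arm can. A call is refused whole if a number of a shift passes 0.0625 or a number of a turn 0.188, either way. A call with a gripper value outside its range is refused whole. The fingers move at their own pace and stop on an object; "squeeze" is the grip in N (left out, the last holds). Time passes only in rows, so rows that do not move let the fingers close. It gives the time, the measured TCP pose, the force, the opening and the grip force at its end, in the units of the state.
- telemetry.observe(): the state, without advancing time (a new reading comes with each control period).
- optics.get_image(name): name is "scene" or "top" or "wrist"; returns a dict with "image" (384x512x3 uint8, red, green, blue), "range_z" (384x512 float32, m along the optical axis (not along the pixel's ray), 0 where there is no reading), "K" (3x3 intrinsics, pixels), "rvec" (rotation vector, rad) and "tvec" (3), from world to camera coordinates, as OpenCV has them; the wrist camera has in their place "hand_eye" (4x4, takes a point from camera to tool coordinates, whose origin is the TCP and whose axes are the flange's). Camera axes: x right, y down, z forward; pixel columns grow to the right and rows downward; lengths in m; the calibration is good to about 2 mm. The wrist camera is an equidistant fisheye: a pixel r from the principal point sees the ray r / f radians off the axis. A picture is of the moment at which its call begins: read the wrist's pose just before it.
- env.close_job(): hands the job in; it is judged then, once.
The state is a dict: "time_s": time; "q": joint angles; "qvel": joint speeds; "joint_efforts": joint torques, N m; "position": TCP position; "tool_rot": TCP orientation; "ft_force": force on the tool from outside, world axes, zero at the start; "wrist_torque": the same for the moment, N m; "grip_width": finger opening in m; "gripper_force": force on a finger pad.
Only numpy, scipy, OpenCV 4.12 (cv2) and the standard library are available. Lean on these libraries where they do the work, as an engineer would, in place of code of your own. Each camera call takes 0.05 s, during which the arm holds its last target. There are 200 camera calls.

TASK

The aluminium drive hub lies on its side: stand it upright on the bench with its narrow neck up and let go of it there, then take it up again and set it over the spindle of the grey arbor stand. Turn it on the spindle until its two keyways meet the spindle's keys and it drops fully home, then let go. Leave the carton, the tape measure, the spanner and the stubby screwdriver where they lie.

Things in the scene. Friction and masses are not known exactly. Their poses are not given: they have to be found in the camera images.
- hub: aluminium drive hub, 64 mm long, 0.25 kg; z = bore axis, origin = centre of underside (wide end). z 0 to 34 mm: octagon, 50 mm across flats (facing +-x, +-y, diagonals); above: round neck 36 mm across. Starts lying on a flat, axis level 25 mm up, neck to the robot's left (+y) within 40 degrees. Held by a tool leaning 45 degrees from the neck side, half a turn about the tool's axis uprights it.
- hub_top (a point): centre of the hub's neck end, 64 mm up its z axis. Bore 21 mm in diameter right through; two opposite keyways along the hub's +x and -x over its whole length, 10 mm wide, reaching 14.5 mm from the axis.
- arbor: grey arbor stand, bolted to the bench: plate 100 x 100 x 8 mm with a round guard cup (66 mm inner, 76 mm outer diameter, rim 36 mm above the bench) round a dark steel spindle locked against turning. Origin: centre of the plate's underside, at bench height, on the spindle's axis; z up.
- post_tip (a point): top of the spindle's round post, 62 mm above the bench. The post is 18.6 mm in diameter, coned to 10 mm over the last 8 mm.
- seat (a point): centre of the spindle's flange top at the foot of the post, 12 mm above the bench; the hub's underside rests here when home.
- key_level (a point): point on the axis at the tops of the spindle's two opposite keys, 24 mm above the bench (keys 7.5 mm wide, reaching 13 mm from the axis). They point any way, unrelated to the plate; no reading tells it. The hub first rests on them, 12 mm short of home, and turns there; with keyways within about 5 degrees of the keys it falls home by itself when let go. At most half a turn is needed.
- carton: small brown carton, 58 x 64 x 46 mm, a bystander; origin centre of underside
- tape_measure: yellow and black tape measure, 64 x 96 x 34 mm, a bystander; origin on its underside
- spanner: steel combination spanner lying flat, 197 mm long, 8 mm thick, a bystander; origin centre of underside
- stub_driver: stubby screwdriver with orange handle, 79 mm long, a bystander; origin centre of underside

How it is judged:
By the outcome, as a careful person would: the job done as asked, in the order asked, and still so for the second after the job is handed in, with the robot touching nothing.
It also fails if it takes over 72 s, if anything falls off the work surface, if the arm or the gripper's body presses on something with over 40 N, if the wrist force passes 120 N, or if a joint passes its speed limit or range.

## Working session

There is one attempt and no reset: what is moved stays moved. The work goes in short steps, Python scripts to look and compute and a tool call to move; the robot and the scene stay as the last step left them, time stands still between calls to the robot, and variables do not carry over. Pictures are saved under pics/ and viewed, at most 10 in all, crops included, and the job is handed in when it is done.

Besides the shell and the picture viewer there is one more tool, called after "Call:" as name(argument=value, ...), one argument or row to a line, values as JSON. send_rows: Moves the arm, as the interface text tells. Its arguments: {"type":"object","properties":{"deltas":{"type":"array"},"squeeze":{"type":"number"}},"required":["deltas"]}

```bash
ls; mkdir -p pics; cat > h.py <<'E'
import numpy as np, cv2
from rig import telemetry, optics, env
def cam(n):
    s=telemetry.observe(); d=optics.get_image(n); d['s']=s; return d
def cloud(d):
    K=d['K'];z=d['range_z'];v,u=np.mgrid[:z.shape[0],:z.shape[1]]
    P=np.stack([(u-K[0,2])/K[0,0]*z,(v-K[1,2])/K[1,1]*z,z],-1)
    R=cv2.Rodrigues(np.array(d['rvec'],float))[0]
    W=(P-np.array(d['tvec']).ravel())@R
    W[z==0]=np.nan
    return W
def save(d,n): cv2.imwrite('pics/'+n,d['image'][...,::-1])
E
python3 - <<'E'
from h import *
d=cam('top');e=cam('scene')
np.savez('top.npz',W=cloud(d),im=d['image']);np.savez('scene.npz',W=cloud(e),im=e['image'])
im=np.hstack([d['image'],e['image']]);print(im.shape)
cv2.imwrite('pics/a.png',cv2.resize(d['image'][...,::-1],(800,600)))
cv2.imwrite('pics/b.png',cv2.resize(e['image'][...,::-1],(800,600)))
W=cloud(d);print(np.nanmin(W.reshape(-1,3),0),np.nanmax(W.reshape(-1,3),0))
E
```

```text
pics
(384, 1024, 3)
[-0.13657204 -1.28091489 -0.91725624] [0.93964778 1.24506406 0.68767551]
```

View pics/a.png

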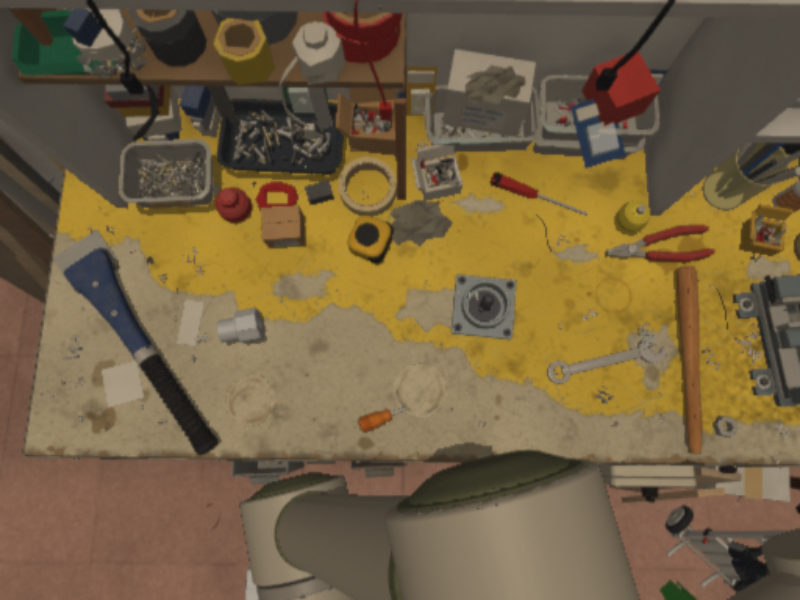

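View pics/b.png

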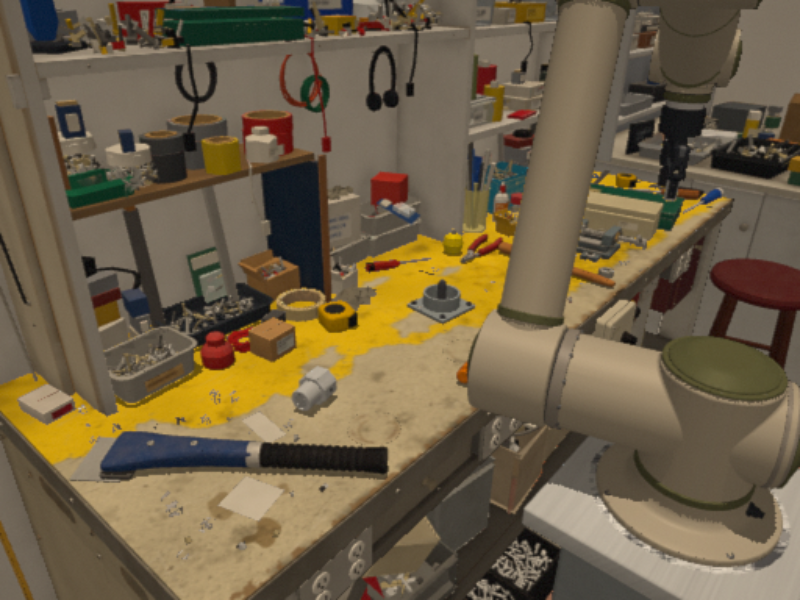

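The top view shows the hub at (241,326) with its neck to the left, the arbor at (485,306), the carton at (281,226) and the tape at (370,238). The scene view confirms all of these. Next I measure the hub and arbor from the depth.

```bash
python3 - <<'E'
from h import *
for n in('top','scene'):
    W=np.load(n+'.npz')['W'];P=W.reshape(-1,3);P=P[~np.isnan(P).any(1)]
    if n=='top':
        c0=W[209,154];a0=W[int(306/1.5625)+8,int(485/1.5625)+12];print(c0,a0)
        k=np.abs(P[:,:2]-a0[:2]).max(1)<.12
        A=P[k]
    m=(np.linalg.norm(P[:,:2]-c0[:2],axis=1)<.06)&(P[:,2]>.008)&(P[:,2]<.07)
    H=P[m];print(n,len(H),H.min(0),H.max(0))
    T=H[H[:,2]>.042]
    # boxes
    for z0 in (.01,.03,.045):
        Q=H[H[:,2]>z0];r=cv2.minAreaRect((Q[:,:2]*1000).astype(np.float32));print(z0,len(Q),r,cv2.boxPoints(r).round(1).tolist())
    B=P[np.abs(P[:,:2]-a0[:2]).max(1)<.09]
    Q=B[(B[:,2]>.004)&(B[:,2]<.075)];r=cv2.minAreaRect((Q[:,:2]*1000).astype(np.float32));print('plate',r)
    for lo,hi in((.031,.04),(.045,.08)):
        Q=B[(B[:,2]>lo)&(B[:,2]<hi)];print('arb',lo,len(Q),(Q.min(0)+Q.max(0))/2,Q.min(0),Q.max(0),Q.mean(0))
    print('bench z',np.median(P[(np.linalg.norm(P[:,:2]-c0[:2],axis=1)<.09)&(P[:,2]<.008)][:,2]))
E
```

```text
[0.51053931 0.18001013 0.0477521 ] [ 0.53261866 -0.23103922  0.03710594]
top 514 [0.4901079  0.15225892 0.00812635] [0.5440179  0.22328623 0.05391167]
0.01 511 ((514.1236572265625, 188.61666870117188), (50.34944534301758, 65.12179565429688), 12.43298053741455) [[482.5, 215.0], [496.5, 151.39999389648438], [545.7000122070312, 162.1999969482422], [531.7000122070312, 225.8000030517578]]
0.03 453 ((514.1959838867188, 188.58352661132812), (50.30873107910156, 65.1334457397461), 12.134467124938965) [[482.79998779296875, 215.10000610351562], [496.3999938964844, 151.5], [545.5999755859375, 162.0], [531.9000244140625, 225.6999969482422]]
0.045 173 ((514.7703247070312, 184.98374938964844), (32.83760070800781, 56.44760513305664), 12.455053329467773) [[492.70001220703125, 209.0], [504.79998779296875, 153.89999389648438], [536.9000244140625, 161.0], [524.7000122070312, 216.10000610351562]]
plate ((530.4623413085938, -231.7982177734375), (179.0542449951172, 173.1803741455078), 1.2378417253494263)
arb 0.031 193 [ 0.55707745 -0.20334593  0.03552976] [ 0.51999183 -0.2398668   0.03132292] [ 0.59416307 
[... 830 characters left out ...]
8789672851562, 175.09654235839844), (30.979063034057617, 37.44498825073242), 9.74470329284668) [[497.3999938964844, 190.89999389648438], [503.79998779296875, 154.0], [534.2999877929688, 159.3000030517578], [528.0, 196.1999969482422]]
plate ((564.7650756835938, -234.19171142578125), (165.58677673339844, 131.0087127685547), 82.683837890625)
arb 0.031 116 [ 0.55512812 -0.20167185  0.03522324] [ 0.51803756 -0.24025573  0.03101044] [ 0.59221869 -0.16308797  0.03943604] [ 0.5530295  -0.19786665  0.03496255]
arb 0.045 33 [ 0.55561259 -0.20013315  0.05469243] [ 0.54562432 -0.20863677  0.04628751] [ 0.56560086 -0.19162952  0.06309735] [ 0.55405151 -0.20002612  0.05500175]
bench z 0.000585617420768644
```

```bash
cat >> h.py <<'E'
from scipy.spatial.transform import Rotation as Ro
def plan(p0,R0,p1,R1,N):
    R0=np.array(R0);R1=np.array(R1)
    w=Ro.from_matrix(R0.T@R1).as_rotvec();S=Ro.from_rotvec(w/N)
    M=sum((S**i).as_matrix() if i else np.eye(3) for i in range(N))
    d=np.linalg.solve(M,R0.T@(np.array(p1)-p0))
    p=np.array(p0);R=R0;path=[]
    for i in range(N): p=p+R@d;R=R@S.as_matrix();path.append(p)
    path=np.array(path)
    print('N',N,'row',d.round(4).tolist(),(w/N).round(4).tolist(),'|d|',np.linalg.norm(d).round(4),'|w|deg',np.degrees(np.linalg.norm(w/N)).round(2),'zmin',path[:,2].min().round(3));print(path[N//2].round(3))
def frame(z,y):
    z=np.array(z)/np.linalg.norm(z);y=np.array(y)-np.dot(y,z)*z;y/=np.linalg.norm(y)
    return np.stack([np.cross(y,z),y,z],1)
u=np.array([-.207,.978,0]);k=np.array([0,0,1.]);w=np.cross(k,u)
t=(-u-k)/2**.5
A=np.array([.5563,-.2025,0])
E
python3 - <<'E'
from h import *
d=cam('wrist');s=d['s'];H=np.array(d['hand_eye']);print(H.round(3).tolist(),d['K'].round(1).tolist());R=np.array(s['tool_rot']);p=np.array(s['position']);print(R.round(3).tolist(),p,s['q'])
print({k:np.round(v,3) for k,v in s.items() if k not in('tool_rot',)})
c=H[:3,3]
# camera 0.2 above arbor, looking down, keep yaw
zc=R@H[:3,2];print('cam axis',zc,'cam pos',p+R@c)
yaw0=R
p1=A+[0,0,.26]-R@np.array([c[0],c[1],0]);print(p1)
plan(p,R,p1,R,8)
E
```

```text
[[-0.0, -0.957, -0.29, 0.074], [1.0, 0.0, -0.0, -0.0], [0.0, -0.29, 0.957, -0.117], [0.0, 0.0, 0.0, 1.0]] [[297.3, 0.0, 252.7], [0.0, 297.3, 194.2], [0.0, 0.0, 1.0]]
[[0.892, 0.452, -0.0], [0.452, -0.892, 0.001], [0.0, -0.001, -1.0]] [ 0.24845817 -0.49042509  0.25580108] [-7.54738637e+01  2.18352968e+01  7.43786438e+01  1.62958889e-03
  8.38581196e+01 -1.23336626e+01]
{'time_s': np.float64(0.1), 'q': array([-7.5474e+01,  2.1835e+01,  7.4379e+01,  2.0000e-03,  8.3858e+01,
       -1.2334e+01]), 'qvel': array([ 0.005, -0.109, -0.094, -0.055, -0.004,  0.011]), 'joint_efforts': array([ 4.0000e-03, -4.4922e+01, -2.3166e+01, -0.0000e+00,  4.0000e-03,
        0.0000e+00]), 'position': array([ 0.248, -0.49 ,  0.256]), 'ft_force': array([0.118, 0.789, 0.48 ]), 'wrist_torque': array([-0.026,  0.036,  0.043]), 'gripper_force': np.float64(0.0), 'grip_width': np.float64(0.085)}
cam axis [-0.25879569 -0.12927872 -0.95724177] cam pos [ 0.31455423 -0.45678081  0.37328227]
[ 0.49023778 -0.23628812  0.25997766]
N 8 row [0.0413, -0.0147, -0.0005] [0.0, 0.0, 0.0] |d| 0.0438 |w|deg 0.0 zmin 0.256
[ 0.4   -0.332  0.258]
```

Call:
send_rows(
  deltas=[
    [[0.041,-0.0147,0.009,0,0,0,1],[0.041,-0.0147,0.009,0,0,0,1],[0.041,-0.0147,0.009,0,0,0,1],[0.041,-0.0147,0.009,0,0,0,1],[0.041,-0.0147,0.009,0,0,0,1],[0.041,-0.0147,0.009,0,0,0,1],[0.041,-0.0147,0.009,0,0,0,1],[0.041,-0.0147,0.009,0,0,0,1],[0,0,0,0,0,0,1]],
  ],
)

```text
time_s: 1.27
position: [0.489, -0.2353, 0.1834]
tool_rot: [[0.89, 0.455, -0.001], [0.455, -0.89, 0.001], [-0.0, -0.002, -1.0]]
ft_force: [-0.7, -0.5, 0.4]
grip_width: 0.0852
gripper_force: 0.0
```

```bash
cat >> h.py <<'E'
def wcloud(d):
    K=d['K'];z=d['range_z'];v,uu=np.mgrid[:z.shape[0],:z.shape[1]]
    x=(uu-K[0,2])/K[0,0];y=(v-K[1,2])/K[1,1];th=np.hypot(x,y)+1e-9
    P=np.stack([np.tan(th)*x/th*z,np.tan(th)*y/th*z,z],-1)
    H=np.array(d['hand_eye']);R=np.array(d['s']['tool_rot'])
    W=(P@H[:3,:3].T+H[:3,3])@R.T+d['s']['position'];W[z==0]=np.nan
    return W
def wproj(d,X):
    H=np.array(d['hand_eye']);R=np.array(d['s']['tool_rot'])
    q=((np.atleast_2d(X)-d['s']['position'])@R-H[:3,3])@H[:3,:3]
    r=np.hypot(q[:,0],q[:,1]);th=np.arctan2(r,q[:,2]);K=d['K']
    return np.stack([K[0,2]+K[0,0]*th*q[:,0]/r,K[1,2]+K[1,1]*th*q[:,1]/r],1)
E
python3 - <<'E'
from h import *
d=cam('wrist');s=d['s'];print(s['time_s'],s['position'],s['q']);W=wcloud(d)
np.savez('w1.npz',W=W,im=d['image'])
P=W.reshape(-1,3);P=P[~np.isnan(P).any(1)]
for lo,hi in((.032,.039),(.045,.054),(.058,.07)):
    Q=P[(np.linalg.norm(P[:,:2]-A[:2],axis=1)<.05)&(P[:,2]>lo)&(P[:,2]<hi)];print(lo,len(Q),(Q.min(0)+Q.max(0))/2,Q.mean(0))
px=wproj(d,A+[0,0,.024])[0];print(px)
x,y=px.astype(int);c=d['image'][y-50:y+50,x-50:x+50,::-1]
cv2.imwrite('pics/c.png',cv2.convertScaleAbs(cv2.resize(c,(600,600),interpolation=cv2.INTER_CUBIC),alpha=1.8,beta=15))
E
```

```text
1.275 [ 0.48900266 -0.23532989  0.18338822] [-3.82113400e+01  2.48047817e+01  8.23261525e+01  1.87083930e-02
  7.29757042e+01  2.47136261e+01]
0.032 1408 [ 0.55701596 -0.20342666  0.03498846] [ 0.55679063 -0.2035625   0.03547856]
0.045 16 [ 0.55734025 -0.20345635  0.05343382] [ 0.55631757 -0.20374308  0.05361691]
0.058 242 [ 0.55674818 -0.20322444  0.06085937] [ 0.5566913  -0.20326172  0.06082586]
[255.01252517 106.08052513]
```

View pics/c.png

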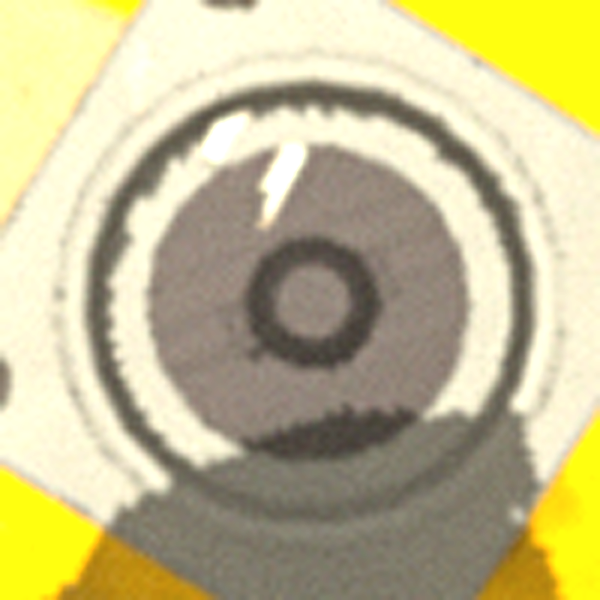

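The crop is sharp: the spindle is centred at (312,302), with faint key traces near (255,345). I'll check the depth and a contrast-stretched crop for the keys.

```bash
python3 - <<'E'
from h import *
z=np.load('w1.npz');W=z['W'];im=z['im'];C=np.array([.5567,-.2033])
P=W.reshape(-1,3);P=P[~np.isnan(P).any(1)];D=P[:,:2]-C;r=np.hypot(*D.T)
m=(r>.0095)&(r<.0145)
a=np.degrees(np.arctan2(D[m,1],D[m,0]));zz=P[m,2]
for b in range(-180,180,15):
    q=(a>=b)&(a<b+15);print(b,q.sum(),(zz[q].mean()*1000).round(1) if q.any() else '',(zz[q].max()*1000).round(1) if q.any() else '')
c=im[75:140,222:292].astype(float).mean(2)
c=np.clip((c-15)*255/(75-15),0,255).astype(np.uint8)
cv2.imwrite('pics/d.png',cv2.resize(c,(640,594),interpolation=cv2.INTER_CUBIC))
E
```

```text
-180 14 12.1 14.2
-165 12 11.9 13.2
-150 11 11.7 12.8
-135 12 11.6 12.9
-120 12 11.8 13.4
-105 13 12.0 13.3
-90 12 11.7 12.4
-75 10 11.5 12.6
-60 10 23.7 24.3
-45 12 21.7 25.1
-30 11 17.2 24.1
-15 12 15.5 53.3
0 13 11.7 13.7
15 12 12.0 13.5
30 15 12.4 14.4
45 12 12.1 13.5
60 15 11.7 13.1
75 14 11.8 13.2
90 13 11.6 13.0
105 14 13.6 24.0
120 17 18.1 24.9
135 14 22.3 25.1
150 13 17.4 25.9
165 15 11.8 12.9
```

View pics/d.png

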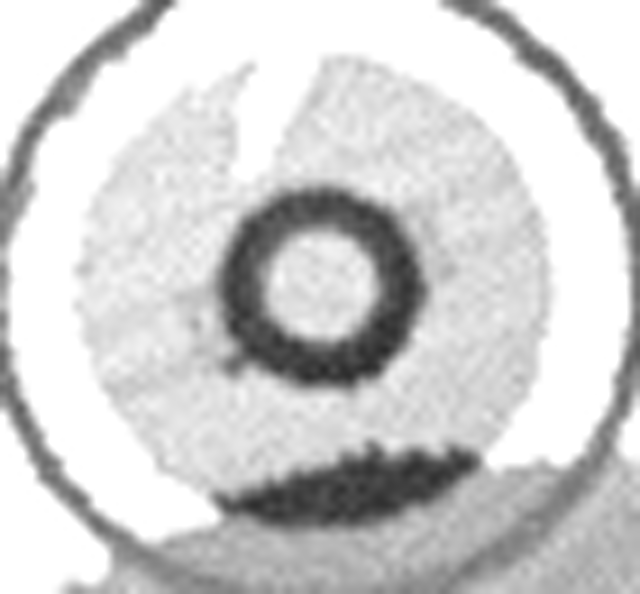

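The depth shows the keys clearly at about -42° and 137°. I'll refine that and plan the hub pre-grasp.

```bash
python3 - <<'E'
from h import *
W=np.load('w1.npz')['W'];C=np.array([.5567,-.2033])
P=W.reshape(-1,3);P=P[~np.isnan(P).any(1)];D=P[:,:2]-C;r=np.hypot(*D.T)
m=(r>.009)&(r<.0142)&(P[:,2]>.021)&(P[:,2]<.028)
X=D[m];a=np.arctan2(X[:,1],X[:,0]);print(m.sum(),'key axis deg',np.degrees(np.angle(np.exp(2j*a).mean())/2))
for s in(1,-1):
    q=np.sign(X[:,1])==s;print(q.sum(),np.degrees([a[q].min(),a[q].mean(),a[q].max()]))
s=telemetry.observe();p=np.array(s['position']);R=np.array(s['tool_rot'])
G=np.array([.5203,.1585,0])+.025*u+[0,0,.025]   # grasp pt
pre=G-.006*t-.10*t
for sg in(1,-1):
    R1=frame(t,sg*w);print('final R',sg,R1.round(3).tolist(),'G',G.round(3),'pre',pre.round(3))
    plan(p,R,pre,R1,16)
E
```

```text
54 key axis deg -41.64045355706813
29 [116.48565147 138.06010451 158.79426883]
25 [-58.02015835 -41.37555174 -23.30737698]
final R 1 [[0.146, -0.978, 0.146], [-0.692, -0.207, -0.692], [0.707, 0.0, -0.707]] G [0.515 0.183 0.025] pre [0.5   0.256 0.1  ]
N 16 row [-0.0124, -0.034, -0.0037] [-0.0447, 0.0343, 0.1079] |d| 0.0364 |w|deg 6.98 zmin 0.1
[0.372 0.052 0.159]
final R -1 [[-0.146, 0.978, 0.146], [0.692, 0.207, -0.692], [-0.707, -0.0, -0.707]] G [0.515 0.183 0.025] pre [0.5   0.256 0.1  ]
N 16 row [0.0297, -0.0157, -0.0072] [-0.0321, -0.0417, -0.0772] |d| 0.0343 |w|deg 5.36 zmin 0.1
[0.577 0.05  0.185]
```

```bash
python3 - <<'E'
from h import *
s=telemetry.observe();p=np.array(s['position']);R=np.array(s['tool_rot'])
G=np.array([.5203,.1585,0])+.025*u+[0,0,.025]
plan(p,R,G-.106*t+[0,0,.05],frame(t,-w),12)
E
```

```text
N 12 row [0.0379, -0.0207, -0.0131] [-0.0428, -0.0557, -0.103] |d| 0.0451 |w|deg 7.14 zmin 0.15
[0.575 0.056 0.211]
```

Call:
send_rows(
  deltas=[
    [[0.0379,-0.0207,-0.0131,-0.0428,-0.0557,-0.103,1],[0.0379,-0.0207,-0.0131,-0.0428,-0.0557,-0.103,1],[0.0379,-0.0207,-0.0131,-0.0428,-0.0557,-0.103,1],[0.0379,-0.0207,-0.0131,-0.0428,-0.0557,-0.103,1],[0.0379,-0.0207,-0.0131,-0.0428,-0.0557,-0.103,1],[0.0379,-0.0207,-0.0131,-0.0428,-0.0557,-0.103,1],[0.0379,-0.0207,-0.0131,-0.0428,-0.0557,-0.103,1],[0.0379,-0.0207,-0.0131,-0.0428,-0.0557,-0.103,1],[0.0379,-0.0207,-0.0131,-0.0428,-0.0557,-0.103,1],[0.0379,-0.0207,-0.0131,-0.0428,-0.0557,-0.103,1],[0.0379,-0.0207,-0.0131,-0.0428,-0.0557,-0.103,1],[0.0379,-0.0207,-0.0131,-0.0428,-0.0557,-0.103,1]],
  ],
)

```text
time_s: 2.82
position: [0.5007, 0.2553, 0.1493]
tool_rot: [[-0.146, 0.978, 0.147], [0.69, 0.207, -0.694], [-0.709, 0.0, -0.705]]
ft_force: [0.5, 0.5, 0.4]
grip_width: 0.0856
gripper_force: 0.0
```

```bash
python3 - <<'E'
from h import *
d=cam('wrist');s=d['s'];print(s['q'],s['position']);p=np.array(s['position']);R=np.array(s['tool_rot'])
G=np.array([.5203,.1585,0])+.025*u+[0,0,.025]
W=wcloud(d);P=W.reshape(-1,3);P=P[~np.isnan(P).any(1)]
H=P[(np.linalg.norm(P[:,:2]-[.5138,.1888],axis=1)<.06)&(P[:,2]>.008)&(P[:,2]<.07)]
print(len(H),cv2.minAreaRect((H[:,:2]*1000).astype(np.float32)),H.max(0))
f=H[(H[:,2]>.046)];r=cv2.minAreaRect((f[:,:2]*1000).astype(np.float32));print('oct top',len(f),r)
n=H[((H[:,:2]-[.5205,.1573])@u[:2]>.034)];print('neck',len(n),n.max(0),cv2.minAreaRect((n[:,:2]*1000).astype(np.float32)))
cv2.imwrite('pics/e.png',d['image'][...,::-1])
plan(p,R,G-.106*t,frame(t,-w),2);plan(G-.106*t,frame(t,-w),G-.006*t,frame(t,-w),4)
E
```

```text
[ 30.93146192  38.64132586  75.26701256 -42.2519804   85.7097404
  29.90570455] [0.50068909 0.25527116 0.14934361]
4029 ((510.1690673828125, 203.04763793945312), (50.268959045410156, 90.10530090332031), 12.534167289733887) [0.54346027 0.24740033 0.05090315]
oct top 760 ((516.0094604492188, 176.25625610351562), (29.30204200744629, 34.505126953125), 14.464407920837402)
neck 2815 [0.53730946 0.24740033 0.05054727] ((507.7113342285156, 218.98484802246094), (48.262454986572266, 57.9345588684082), 11.930475234985352)
N 2 row [0.0179, -0.0004, 0.017] [-0.0001, 0.0015, -0.0001] |d| 0.0247 |w|deg 0.09 zmin 0.1
[0.5   0.256 0.1  ]
N 4 row [0.0, 0.0, 0.025] [0.0, 0.0, 0.0] |d| 0.025 |w|deg 0.0 zmin 0.029
[0.511 0.204 0.047]
```

View pics/e.png

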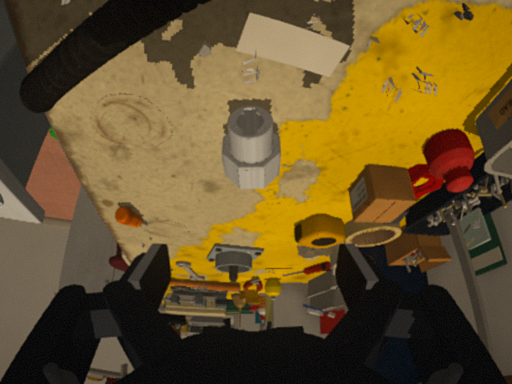

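The view shows the hub's neck toward the camera at (250,130) and its octagon at (252,165), centred between the jaws. The octagon top centre reads (0.516, 0.176), which matches the plan, so I'm grasping.

Call:
send_rows(
  deltas=[
    [[0.018,-0.0004,0.017,0,0.0015,0,1],[0.018,-0.0004,0.017,0,0.0015,0,1],[0,0,0.03,0,0,0,1],[0,0,0.03,0,0,0,1],[0,0,0.02,0,0,0,1],[0,0,0.016,0,0,0,1],[0,0,0,0,0,0,0],[0,0,0,0,0,0,-1],[0,0,0,0,0,0,-1],[0,0,0,0,0,0,-1],[0,0,0,0,0,0,-1]],
  ],
  squeeze=60,
)

```text
time_s: 4.25
position: [0.5139, 0.1906, 0.0329]
tool_rot: [[-0.144, 0.979, 0.147], [0.694, 0.206, -0.69], [-0.706, 0.002, -0.708]]
ft_force: [-2.2, 2.8, 5.8]
grip_width: 0.0488
gripper_force: 62.9
```

Call:
send_rows(
  deltas=[
    [[-0.02,0,-0.02,0,0,0,-1],[-0.035,0,-0.035,0,0,0,-1],[0,0,0,0,0,-0.1848,-1],[0,0,0,0,0,-0.1848,-1],[0,0,0,0,0,-0.1848,-1],[0,0,0,0,0,-0.1848,-1],[0,0,0,0,0,-0.1848,-1],[0,0,0,0,0,-0.1848,-1],[0,0,0,0,0,-0.1848,-1],[0,0,0,0,0,-0.1848,-1],[0,0,0,0,0,-0.1848,-1],[0,0,0,0,0,-0.1848,-1]],
  ],
)

```text
time_s: 5.75
position: [0.5133, 0.19, 0.1094]
tool_rot: [[-0.899, -0.413, 0.145], [-0.391, 0.609, -0.69], [0.197, -0.677, -0.709]]
ft_force: [0.0, -0.9, -1.7]
grip_width: 0.0487
gripper_force: 62.3
```

Call:
send_rows(
  deltas=[
    [[0,0,0,0,0,-0.1848,-1],[0,0,0,0,0,-0.1848,-1],[0,0,0,0,0,-0.1848,-1],[0,0,0,0,0,-0.1848,-1],[0,0,0,0,0,-0.1848,-1],[0,0,0,0,0,-0.1848,-1],[0,0,0,0,0,-0.1848,-1],[0,0,0,0,0,0,-1],[0,0,0,0,0,0,-1]],
  ],
)

```text
time_s: 6.88
position: [0.5134, 0.1899, 0.1097]
tool_rot: [[0.141, -0.979, 0.145], [-0.694, -0.203, -0.691], [0.706, -0.003, -0.709]]
ft_force: [0.1, -0.2, -1.8]
grip_width: 0.0487
gripper_force: 62.4
```

```bash
python3 - <<'E'
from h import *
e=cam('scene');s=e['s'];print(s['position'],s['q'],np.array(s['tool_rot']).round(3).tolist(),s['ft_force'])
W=cloud(e);P=W.reshape(-1,3);p=np.array(s['position'])
m=(np.linalg.norm(P-(p+[0,0,0]),axis=1)<.09)
uv=wv=None
v,uu=np.where(m.reshape(384,512));print(uu.min(),uu.max(),v.min(),v.max())
c=e['image'][max(v.min()-20,0):v.max()+20,uu.min()-20:uu.max()+20,::-1]
cv2.imwrite('pics/f.png',cv2.resize(c,None,fx=4,fy=4)[:600,:800])
g=P[m&True];a=g
# gray bright hub pixels
I=e['image'].reshape(-1,3).astype(int)
h=m&(I.min(1)>110)&(np.ptp(I,axis=1)<30);Q=P[h];print(h.sum(),Q.min(0),Q.max(0))
E
```

```text
[0.51344368 0.18991602 0.10965058] [  24.74535232   39.09467108   82.74508343  -45.12596201   76.10648402
 -148.30672786] [[0.141, -0.979, 0.145], [-0.694, -0.203, -0.691], [0.706, -0.003, -0.709]] [ 0.089901   -0.22204942 -1.8456716 ]
182 213 204 236
24 [0.49771221 0.16659919 0.13129574] [0.52805533 0.18636204 0.14235928]
```

View pics/f.png

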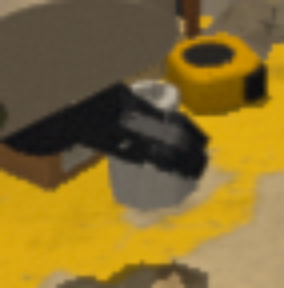

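The hub is upright in the gripper with its neck up and its underside about 76 mm above the bench. Lowering it.

Call:
send_rows(
  deltas=[
    [[-0.0235,0,0.0235,0,0,0,-1],[-0.0235,0,0.0235,0,0,0,-1],[-0.0015,0,0.0015,0,0,0,-1],[-0.0015,0,0.0015,0,0,0,-1],[-0.001,0,0.001,0,0,0,-1],[0,0,0,0,0,0,-1]],
  ],
)

```text
time_s: 7.68
position: [0.5138, 0.1901, 0.0384]
tool_rot: [[0.144, -0.979, 0.146], [-0.694, -0.205, -0.69], [0.706, -0.002, -0.709]]
ft_force: [1.0, -0.1, -1.9]
grip_width: 0.0485
gripper_force: 62.4
```

Call:
send_rows(
  deltas=[
    [[-0.0007,0,0.0007,0,0,0,-1],[-0.0007,0,0.0007,0,0,0,-1],[0,0,0,0,0,0,-1]],
  ],
)

```text
time_s: 8.05
position: [0.5136, 0.1899, 0.0357]
tool_rot: [[0.145, -0.979, 0.145], [-0.693, -0.205, -0.691], [0.706, -0.001, -0.708]]
ft_force: [0.1, -0.5, -2.0]
grip_width: 0.0485
gripper_force: 62.4
```

Call:
send_rows(
  deltas=[
    [[-0.0005,0,0.0005,0,0,0,-1],[-0.0005,0,0.0005,0,0,0,-1],[0,0,0,0,0,0,-1]],
  ],
)

```text
time_s: 8.43
position: [0.5136, 0.19, 0.0342]
tool_rot: [[0.145, -0.979, 0.145], [-0.693, -0.205, -0.691], [0.706, -0.001, -0.708]]
ft_force: [0.3, -0.4, -2.0]
grip_width: 0.0487
gripper_force: 62.4
```

Call:
send_rows(
  deltas=[
    [[-0.0005,0,0.0005,0,0,0,-1],[-0.0005,0,0.0005,0,0,0,-1],[0,0,0,0,0,0,-1]],
  ],
)

```text
time_s: 8.8
position: [0.5136, 0.19, 0.0339]
tool_rot: [[0.144, -0.979, 0.146], [-0.693, -0.205, -0.691], [0.707, -0.002, -0.708]]
ft_force: [-2.8, 1.8, 6.4]
grip_width: 0.0487
gripper_force: 63.3
```

Contact reached. Releasing and backing out along the tool axis.

Call:
send_rows(
  deltas=[
    [[0,0,0,0,0,0,-0.2],[0,0,0,0,0,0,0.5],[0,0,0,0,0,0,1],[0,0,0,0,0,0,1],[0,0,-0.02,0,0,0,1],[0,0,-0.04,0,0,0,1],[0,0,-0.05,0,0,0,1],[0,0,-0.05,0,0,0,1],[0,0,0,0,0,0,1]],
  ],
)

```text
time_s: 9.93
position: [0.4905, 0.3028, 0.1485]
tool_rot: [[0.143, -0.978, 0.151], [-0.695, -0.208, -0.688], [0.704, -0.006, -0.71]]
ft_force: [0.2, -1.3, -0.6]
grip_width: 0.0857
gripper_force: 0.0
```

```bash
python3 - <<'E'
from h import *
s=telemetry.observe();print(s['q'],s['position'])
for n in('top','scene'):
    d=cam(n);W=cloud(d);P=W.reshape(-1,3)
    m=(np.linalg.norm(P[:,:2]-[.514,.183],axis=1)<.06)&(P[:,2]>.006)&(P[:,2]<.08)
    H=P[m];print(n,m.sum(),H.min(0),H.max(0))
    for lo,hi in((.026,.038),(.058,.07)):
        Q=H[(H[:,2]>lo)&(H[:,2]<hi)];print(lo,len(Q),(Q.min(0)+Q.max(0))/2,Q.min(0),Q.max(0))
E
```

```text
[  35.02518069   40.63877607   70.81000446  -40.53009479   89.61299982
 -148.68451056] [0.49054653 0.30279213 0.14847734]
top 401 [0.48885657 0.155471   0.00652182] [0.5417049  0.20613237 0.06872904]
0.026 154 [0.51528074 0.18080169 0.0320973 ] [0.48885657 0.155471   0.02630625] [0.5417049  0.20613237 0.03788834]
0.058 124 [0.5152886  0.18281212 0.06355431] [0.49795478 0.16453796 0.05837959] [0.53262242 0.20108628 0.06872904]
scene 510 [0.48782245 0.1580293  0.00621809] [0.53923617 0.21072761 0.06646013]
0.026 143 [0.51352931 0.18375228 0.03161144] [0.48782245 0.1580293  0.02607693] [0.53923617 0.20947525 0.03714595]
0.058 107 [0.5140573  0.1849549  0.06233307] [0.49631869 0.16764119 0.05820601] [0.53179591 0.20226861 0.06646013]
```

The hub stands at (0.515, 0.183), its top at about 64–66 mm. Next I go tool-down above it to read the keyway angle.

```bash
python3 - <<'E'
from h import *
s=telemetry.observe();p=np.array(s['position']);R=np.array(s['tool_rot'])
a=np.radians(150);x=np.array([np.cos(a),np.sin(a),0]);R1=frame([0,0,-1],np.cross([0,0,-1],x))
print(R1.round(2).tolist());h=np.array([.515,.183,0])
plan(p,R,h-.06*x+[0,0,.2],R1,16)
E
```

```text
[[-0.87, 0.5, 0.0], [0.5, 0.87, 0.0], [0.0, 0.0, -1.0]]
N 16 row [0.0032, -0.0136, 0.0001] [-0.0557, -0.0249, 0.1349] |d| 0.0139 |w|deg 8.48 zmin 0.148
[0.585 0.242 0.181]
```

Call:
send_rows(
  deltas=[
    [[0.0032,-0.0136,0,-0.0557,-0.0249,0.1349,1],[0.0032,-0.0136,0,-0.0557,-0.0249,0.1349,1],[0.0032,-0.0136,0,-0.0557,-0.0249,0.1349,1],[0.0032,-0.0136,0,-0.0557,-0.0249,0.1349,1],[0.0032,-0.0136,0,-0.0557,-0.0249,0.1349,1],[0.0032,-0.0136,0,-0.0557,-0.0249,0.1349,1],[0.0032,-0.0136,0,-0.0557,-0.0249,0.1349,1],[0.0032,-0.0136,0,-0.0557,-0.0249,0.1349,1]],
  ],
)

```text
time_s: 11.02
position: [0.5804, 0.253, 0.1757]
tool_rot: [[-0.808, -0.562, -0.175], [-0.458, 0.787, -0.412], [0.37, -0.253, -0.894]]
ft_force: [-0.1, -0.3, 0.6]
grip_width: 0.0856
gripper_force: 0.0
```

Call:
send_rows(
  deltas=[
    [[0.0032,-0.0136,0,-0.0557,-0.0249,0.1349,1],[0.0032,-0.0136,0,-0.0557,-0.0249,0.1349,1],[0.0032,-0.0136,0,-0.0557,-0.0249,0.1349,1],[0.0032,-0.0136,0,-0.0557,-0.0249,0.1349,1],[0.0032,-0.0136,0,-0.0557,-0.0249,0.1349,1],[0.0032,-0.0136,0,-0.0557,-0.0249,0.1349,1],[0.0032,-0.0136,0,-0.0557,-0.0249,0.1349,1],[0.0032,-0.0136,0,-0.0557,-0.0249,0.1349,1],[0,0,0,0,0,0,1]],
  ],
)

```text
time_s: 12.15
position: [0.5662, 0.1511, 0.2008]
tool_rot: [[-0.864, 0.503, -0.002], [0.503, 0.864, -0.001], [0.001, -0.001, -1.0]]
ft_force: [0.7, 0.0, 0.5]
grip_width: 0.0854
gripper_force: 0.0
```

```bash
python3 - <<'E'
from h import *
d=cam('wrist');s=d['s'];print(s['time_s'],s['q'].__class__,np.round(s['q'],1),s['position'],np.array(s['tool_rot']).round(3).tolist());W=wcloud(d)
np.savez('w2.npz',W=W,im=d['image']);P=W.reshape(-1,3);ok=~np.isnan(P).any(1);P=P[ok]
h=np.array([.515,.183])
for lo,hi in((.03,.037),(.06,.068)):
    for _ in range(3):
        Q=P[(np.linalg.norm(P[:,:2]-h,axis=1)<.04)&(P[:,2]>lo)&(P[:,2]<hi)];(cx,cy),r=cv2.minEnclosingCircle((Q[:,:2]*1000).astype(np.float32))
    print(lo,len(Q),cx,cy,r,Q[:,2].mean());c=np.array([cx,cy])/1000
D=P[:,:2]-c;r=np.hypot(*D.T);m=(r<.0135)&(r>.0112);a=np.degrees(np.arctan2(D[m,1],D[m,0]))
for b in range(-180,180,15):
    q=(a>=b)&(a<b+15);print(b,q.sum(),(P[m][q,2].mean()*1000).round(0),end='; ')
low=m&(P[:,2]<.055);aa=np.arctan2(D[low,1],D[low,0]);print('\nkeyway',low.sum(),np.degrees(np.angle(np.exp(2j*aa).mean())/2))
px=wproj(d,[*c,.064])[0];x,y=px.astype(int);print(px)
cv2.imwrite('pics/g.png',cv2.resize(d['image'][max(y-45,0):y+45,x-45:x+45,::-1],(540,540),interpolation=cv2.INTER_CUBIC))
E
```

```text
12.15 <class 'numpy.ndarray'> [  3.4  27.9  73.7  -0.   78.5 -56.4] [0.56616137 0.15108321 0.20084701] [[-0.864, 0.503, -0.002], [0.503, 0.864, -0.001], [0.001, -0.001, -1.0]]
0.03 885 514.9053955078125 183.45425415039062 27.06214714050293 0.03355437783356201
0.06 779 515.0821533203125 183.2176055908203 18.37200164794922 0.06371388422164449
-180 11 64.0; -165 11 64.0; -150 11 64.0; -135 9 64.0; -120 10 64.0; -105 7 19.0; -90 7 0.0; -75 8 -0.0; -60 19 42.0; -45 11 64.0; -30 12 64.0; -15 9 64.0; 0 9 64.0; 15 12 64.0; 30 9 64.0; 45 12 64.0; 60 11 58.0; 75 14 26.0; 90 6 0.0; 105 6 -0.0; 120 6 63.0; 135 10 64.0; 150 9 64.0; 165 10 63.0; 
keyway 55 -78.1728235360886
[254.75112439 122.92204888]
```

View pics/g.png

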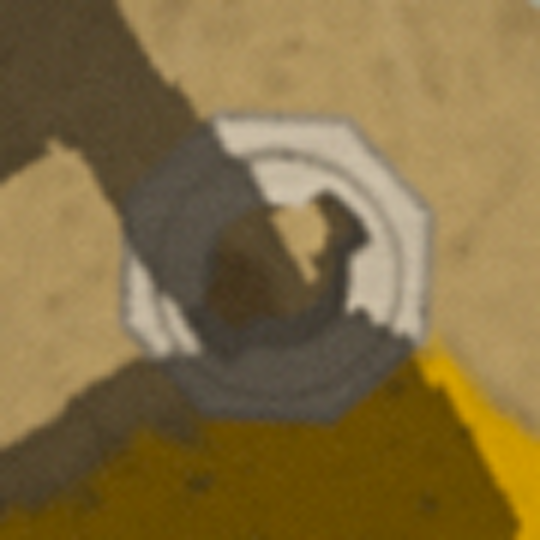

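The crop shows the bore at (270,270) with keyways toward upper right (340,215) and lower left. Depth gives the keyway axis at -78.2° and the key axis at -41.6°, so it needs a +36.5° turn. Planning the neck grasp.

```bash
python3 - <<'E'
from h import *
s=telemetry.observe();p=np.array(s['position']);R=np.array(s['tool_rot'])
R1=np.array([[0,1,0],[1,0,0],[0,0,-1.]])
plan(p,R,[.5151,.1833,.14],R1,8)
E
```

```text
N 8 row [0.0072, -0.0033, 0.0076] [-0.0002, 0.0, 0.1308] |d| 0.011 |w|deg 7.5 zmin 0.14
[0.53  0.165 0.163]
```

Call:
send_rows(
  deltas=[
    [[0.0072,-0.0033,0.0076,0,0,0.1308,1],[0.0072,-0.0033,0.0076,0,0,0.1308,1],[0.0072,-0.0033,0.0076,0,0,0.1308,1],[0.0072,-0.0033,0.0076,0,0,0.1308,1],[0.0072,-0.0033,0.0076,0,0,0.1308,1],[0.0072,-0.0033,0.0076,0,0,0.1308,1],[0.0072,-0.0033,0.0076,0,0,0.1308,1],[0.0072,-0.0033,0.0076,0,0,0.1308,1],[0,0,0,0,0,0,1],[0,0,0,0,0,0,1]],
  ],
)

```text
time_s: 13.45
position: [0.516, 0.1847, 0.1408]
tool_rot: [[-0.004, 1.0, 0.001], [1.0, 0.004, -0.0], [-0.0, 0.001, -1.0]]
ft_force: [1.0, 0.6, -0.2]
grip_width: 0.0855
gripper_force: 0.0
```

Call:
send_rows(
  deltas=[
    [[-0.0014,-0.0009,0.03,0,0,0,1],[0,0,0.028,0,0,0,1],[0,0,0.02,0,0,0,1],[0,0,0,0,0,0,0.3],[0,0,0,0,0,0,0],[0,0,0,0,0,0,-0.5],[0,0,0,0,0,0,-1],[0,0,0,0,0,0,-1],[0,0,0,0,0,0,-1],[0,0,0,0,0,0,-1]],
  ],
  squeeze=70,
)

```text
time_s: 14.7
position: [0.5152, 0.1834, 0.0642]
tool_rot: [[-0.001, 1.0, 0.003], [1.0, 0.001, 0.0], [0.0, 0.003, -1.0]]
ft_force: [-1.3, -0.1, 5.7]
grip_width: 0.0344
gripper_force: 69.5
```

```bash
python3 - <<'E'
from h import *
s=telemetry.observe();p=np.array(s['position']);R=np.array(s['tool_rot']);print(p,np.round(s['q'],1),s['grip_width'],s['ft_force'])
# lift .07 then move
p2=p+[0,0,.08];yaw=np.radians(90+36.5);x=np.array([np.cos(yaw),np.sin(yaw),0])
R1=frame([0,0,-1],np.cross([0,0,-1],x))
h=np.array([.5151,.1833]);off=R.T@np.array([*(h-p[:2]),0]);print('hub in tool',off)
tgt=np.array([.5567,-.2033,p[2]+.08])-R1@off;print(tgt)
plan(p2,R,tgt,R1,9)
E
```

```text
[0.51524201 0.18335386 0.06419299] [ 7.2 33.7 89.9 -0.  56.2  7.2] 0.034359965546264054 [-1.32172666 -0.13459438  5.70722661]
hub in tool [-5.37751098e-05 -1.42039331e-04 -4.78512843e-07]
[ 0.55678219 -0.20317228  0.14419251]
N 9 row [-0.0432, -0.0077, -0.0] [0.0004, 0.0001, -0.0707] |d| 0.0439 |w|deg 4.05 zmin 0.144
[ 0.508 -0.035  0.144]
```

Call:
send_rows(
  deltas=[
    [[0,0,-0.03,0,0,0,-1],[0,0,-0.05,0,0,0,-1],[-0.0432,-0.0077,0,0,0,-0.0707,-1],[-0.0432,-0.0077,0,0,0,-0.0707,-1],[-0.0432,-0.0077,0,0,0,-0.0707,-1],[-0.0432,-0.0077,0,0,0,-0.0707,-1],[-0.0432,-0.0077,0,0,0,-0.0707,-1],[-0.0432,-0.0077,0,0,0,-0.0707,-1],[-0.0432,-0.0077,0,0,0,-0.0707,-1],[-0.0432,-0.0077,0,0,0,-0.0707,-1],[-0.0432,-0.0077,0,0,0,-0.0707,-1],[0,0,0,0,0,0,-1]],
  ],
)

```text
time_s: 16.2
position: [0.5564, -0.2055, 0.143]
tool_rot: [[-0.593, 0.806, 0.002], [0.806, 0.593, -0.001], [-0.002, 0.001, -1.0]]
ft_force: [-0.2, 0.8, -1.8]
grip_width: 0.0346
gripper_force: 70.5
```

Call:
send_rows(
  deltas=[
    [[0,0,0,0,0,0,-1]],
  ],
)

```text
time_s: 16.32
position: [0.5555, -0.2023, 0.143]
tool_rot: [[-0.594, 0.805, 0.001], [0.805, 0.594, 0.0], [-0.0, 0.001, -1.0]]
ft_force: [-0.6, -0.1, -2.6]
grip_width: 0.0348
gripper_force: 70.4
```

```bash
python3 - <<'E'
from h import *
s=telemetry.observe();p=np.array(s['position']);R=np.array(s['tool_rot']);print(p,np.round(s['q'],1),s['grip_width'],s['ft_force'],np.degrees(np.arctan2(R[1,0],R[0,0])),R[:,2])
print('tool shift',R.T@(np.array([.5568,-.2032,p[2]])-p))
d=cam('scene');W=cloud(d);P=W.reshape(-1,3);I=d['image'].reshape(-1,3).astype(int)
m=(np.linalg.norm(P[:,:2]-p[:2],axis=1)<.045)&(P[:,2]>.07)&(P[:,2]<.12)&(np.ptp(I,axis=1)<40)
Q=P[m];print(m.sum(),Q.min(0),Q.max(0))
E
```

```text
[ 0.55554853 -0.2023447   0.1429906 ] [-31.5  31.6  77.5   0.   70.9 -67.9] 0.03480174695758264 [-0.55322598 -0.09025161 -2.57188108] 126.4378422749046 [ 6.71992488e-04  4.70194778e-04 -9.99999664e-01]
tool shift [-1.43139983e-03  4.98799368e-04  4.38817194e-07]
199 [ 0.52795126 -0.21802003  0.08017205] [ 0.57405906 -0.17412149  0.11982708]
```

Call:
send_rows(
  deltas=[
    [[-0.0014,0.0005,0,0,0,0,-1],[0,0,0.008,0,0,0,-1],[0,0,0.006,0,0,0,-1],[0,0,0.006,0,0,0,-1],[0,0,0,0,0,0,-1],[0,0,0,0,0,0,-1]],
  ],
)

```text
time_s: 17.12
position: [0.5573, -0.2038, 0.123]
tool_rot: [[-0.594, 0.804, 0.001], [0.804, 0.594, -0.0], [-0.001, 0.001, -1.0]]
ft_force: [-0.2, -0.3, -1.7]
grip_width: 0.0344
gripper_force: 70.4
```

Call:
send_rows(
  deltas=[
    [[0.0006,0,0.004,0,0,0,-1],[0,0,0.004,0,0,0,-1],[0,0,0.004,0,0,0,-1],[0,0,0,0,0,0,-1],[0,0,0,0,0,0,-1]],
  ],
)

```text
time_s: 17.75
position: [0.5569, -0.2033, 0.111]
tool_rot: [[-0.594, 0.804, 0.001], [0.804, 0.594, -0.0], [-0.001, 0.001, -1.0]]
ft_force: [0.3, 0.8, -1.7]
grip_width: 0.035
gripper_force: 70.4
```

Call:
send_rows(
  deltas=[
    [[0,0,0.006,0,0,0,-1],[0,0,0.006,0,0,0,-1],[0,0,0.006,0,0,0,-1],[0,0,0,0,0,0,-1],[0,0,0,0,0,0,-1]],
  ],
)

```text
time_s: 18.38
position: [0.5569, -0.2033, 0.093]
tool_rot: [[-0.594, 0.804, 0.001], [0.804, 0.594, -0.0], [-0.001, 0.001, -1.0]]
ft_force: [0.9, 0.2, -0.8]
grip_width: 0.0349
gripper_force: 70.4
```

Call:
send_rows(
  deltas=[
    [[0,0,0.0015,0,0,0,-1],[0,0,0.0015,0,0,0,-1],[0,0,0.0015,0,0,0,-1],[0,0,0.0015,0,0,0,-1],[0,0,0,0,0,0,-1]],
  ],
)

```text
time_s: 19.0
position: [0.5568, -0.2032, 0.0868]
tool_rot: [[-0.594, 0.804, 0.001], [0.804, 0.594, 0.0], [-0.0, 0.001, -1.0]]
ft_force: [-0.9, -0.0, -1.7]
grip_width: 0.0346
gripper_force: 70.4
```

Underside at 22.6 mm, below the key tops and with no contact force, so the keyways have engaged. Continuing down.

Call:
send_rows(
  deltas=[
    [[0,0,0.002,0,0,0,-1],[0,0,0.002,0,0,0,-1],[0,0,0.002,0,0,0,-1],[0,0,0.002,0,0,0,-1],[0,0,0.001,0,0,0,-1],[0,0,0,0,0,0,-1]],
  ],
)

```text
time_s: 19.75
position: [0.5569, -0.2032, 0.0779]
tool_rot: [[-0.594, 0.804, 0.001], [0.804, 0.594, -0.0], [-0.001, 0.001, -1.0]]
ft_force: [0.4, -0.4, -0.9]
grip_width: 0.0344
gripper_force: 70.4
```

Call:
send_rows(
  deltas=[
    [[0,0,0.0008,0,0,0,-1],[0,0,0.0006,0,0,0,-1],[0,0,0,0,0,0,-1],[0,0,0,0,0,0,-0.4],[0,0,0,0,0,0,0.2],[0,0,0,0,0,0,1],[0,0,0,0,0,0,1],[0,0,0,0,0,0,1],[0,0,-0.03,0,0,0,1],[0,0,-0.05,0,0,0,1],[0,0,-0.05,0,0,0,1]],
  ],
)

```text
time_s: 21.12
position: [0.5565, -0.2031, 0.2079]
tool_rot: [[-0.594, 0.804, 0.001], [0.804, 0.594, 0.0], [-0.0, 0.001, -1.0]]
ft_force: [0.1, 0.5, 0.8]
grip_width: 0.0857
gripper_force: 0.0
```

Call:
send_rows(
  deltas=[
    [[-0.05,0,0,0,0,0,1],[-0.02,0,0,0,0,0,1],[0,0,0,0,0,0,1],[0,0,0,0,0,0,1]],
  ],
)

```text
time_s: 21.62
position: [0.5979, -0.2588, 0.2064]
tool_rot: [[-0.595, 0.804, 0.001], [0.804, 0.595, 0.0], [0.0, 0.001, -1.0]]
ft_force: [0.8, -0.3, 0.1]
grip_width: 0.0853
gripper_force: 0.0
```

```bash
python3 - <<'E'
from h import *
d=cam('wrist');W=wcloud(d);s=d['s'];print(s['time_s'],s['position'],s['ft_force'])
P=W.reshape(-1,3);D=np.linalg.norm(P[:,:2]-[.5567,-.2033],axis=1)
Q=P[(D<.017)&(D>.0155)];print('neck top',len(Q),np.median(Q[:,2]))
Q=P[(D<.0235)&(D>.0205)];print('oct top',len(Q),np.median(Q[:,2]))
Q=P[(D<.0375)&(D>.0345)];print('rim',np.median(Q[:,2]))
Q=P[(D<.008)];print('post',np.nanmax(Q[:,2]))
x,y=wproj(d,[.5567,-.2033,.07])[0].astype(int)
cv2.imwrite('pics/h.png',cv2.resize(d['image'][max(y-70,0):y+70,max(x-70,0):x+70,::-1],(560,560),interpolation=cv2.INTER_CUBIC))
E
```

```text
21.625 [ 0.59794535 -0.25882709  0.20642287] [ 0.79960296 -0.26302776  0.07908546]
neck top 219 0.07583952469487426
oct top 448 0.0458497319018929
rim 0.03566119751354496
post 0.06322721368475931
```

View pics/h.png

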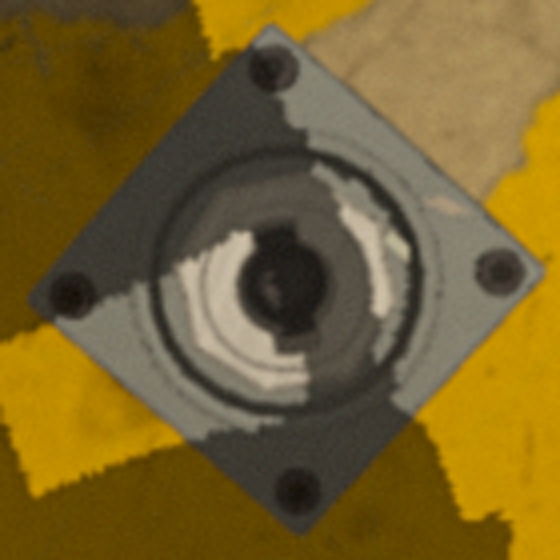

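The image shows the hub seated in the cup, with the spindle in its bore at (285,285). The neck top reads 75.8 mm (76 expected) and the octagon top 45.8 mm (46 expected), so it is fully home and the gripper is clear of it.

```bash
python3 -c "
from rig import env; print(env.close_job())"
```

```text
the job is handed in; nothing more can be done
None
```

The hub was stood upright and released, then set on the spindle fully home (neck top measured 75.8 mm against 76 mm expected) and let go, and the job was handed in at about 22 s. The +36.5° turn to match the keys was made in the air rather than on the spindle, because the camera depth had already shown the key angle.

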